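Load the tin through the proving cabinet's flap

TASK

Pick up the steel baking tin and set it down flat between the two guide rails on the shelf in front of the bench proving cabinet, open tin towards the cabinet and loop handle trailing. Then push it in through the spring flap, handle and all, far enough that the flap swings fully shut behind it. Leave the bowl, the ring cutter and the jar where they are.

Things in the scene. Friction and masses are not known exactly. Their poses are not given: they have to be found in the camera images.
- tin_center (a point): Centre of the open box of a loose plain steel baking tin (0.2 to 0.4 kg), half-way up: the underside is 25 mm below. The box is 70 mm long (x), 60 mm wide (y), 50 mm high, walls 3 mm. x points to the tin's leading end, z up. A low loop handle trails at -x; tin with handle 125 mm long. It starts on the bench in front of the loading shelf.
- tin_push (a point): Centre of the rear face of the tin's loop handle, 90 mm behind tin_center, 14.5 mm above the tin's underside; same axes. The handle is two side arms (16 to 26 mm above the underside) joined by an upright cross plate 8 mm thick, 56 mm wide, from 3 to 26 mm above the underside. Pushing here along +x drives the tin forward.
- gate (a point): Point on the floor of the proving cabinet (fixed white box 300 wide, 270 deep, 195 mm high), midway between the guide rails, in its front plane under the flap. x points into the cabinet, y left looking in, z up. The floor is 10 mm above the bench. Rails 6 mm wide, 10 mm high above the floor run along x from the shelf's edge to 240 mm inside; clear lane 68 mm wide, centred here.
- shelf_edge (a point): Middle of the front edge of the loading shelf, on its upper face, 190 mm before the gate point; same axes. The shelf is 110 mm wide, level with the cabinet floor, 10 mm above the bench; the rails stand on it.
- lintel (a point): Middle of the flap's hinge line, 140 mm above the cabinet floor, straight above the gate point; same axes. The door opening is 230 mm wide and 144 mm high above the floor; over it a lintel reaches to the roof, its face flush with the cabinet front. Inside depth to the back wall 258 mm.
- flap (a joint): Angle of the clear spring flap with steel lower edge filling the door opening: 0 shut (hanging upright), growing to 1.3 as it swings inward. 123 mm tall, lower edge 17 mm above the floor. It rides over what passes (0.3 to 2 N), falls behind the handle once the handle's rear face is about 50 mm past the gate plane, and rests on a tool still in the opening until that is drawn out.
- bowl: White ceramic bowl, 150 mm across, 65 mm high, bystander; origin at the centre of its underside.
- cutter: Plain steel ring cutter, 64 mm across, 45 mm high, bystander; origin at the centre of its underside.
- jar: Glass jar with steel lid, 68 mm across, 85 mm high, bystander; origin at the centre of its underside.
Things that resemble listed ones, but are neither listed nor needed, are in the scene too. What is shaped like the part that bears tin_center but yellow is not meant.

How it is judged:
By the outcome, as a careful person would: the job done as asked, in the order asked, and still so for the second after the job is handed in, with the robot touching nothing.
It also fails if it takes over 69 s, if anything falls off the work surface, if the arm or the gripper's body presses on something with over 40 N, if the wrist force passes 120 N, or if a joint passes its speed limit or range.

ROBOT

A 6-joint arm with a two-finger parallel gripper is mounted at the origin on the work surface. World frame = base frame: x ahead of the robot, y to its left, z up, the work surface at z = 0. Lengths are in m, angles in rad, forces in N, time in s.
With the tool pointing down it reaches from about 0.225 to 0.875 m from the base axis. Payload 3.4 kg.
Tool frame: the origin (TCP) lies at the very end of the fingers, on their centre line; the grasp point (between the pads) lies 19 mm behind it; z points along the fingers, y is the line along which they close (so a half turn about z gives the same grasp; the last joint's range is limited). The gripper opens to 85 mm and grips with 20 to 120 N. Pads are 22 mm wide; open, the fingers measure 114 mm over their backs; the gripper's body (76 mm by 85 mm) begins 54 mm behind the grasp point. The pads swing forward as they close: fully open they stand 13 mm farther back than shut.
Start: joints at [1.172, 0.276, 1.505, -0, 1.361, -0.121], TCP at [0.158, 0.553, 0.231] pointing down, gripper open.
Joint ranges: [-2.89, 2.89], [-0.75, 2.08], [0.22, 2.7], [-1.18, 4.32], [0.11, 2.71], [-2.7, 2.7]. Speed limits (rad/s): [2.57, 2.57, 3.14, 3.14, 3.14, 3.14].

INTERFACE

Orientations are given as a unit quaternion [w, x, y, z].
In Python, from rig import readout, vision, manip gives the robot as it stands.
- The arm moves only by the shell command python3 -m handwheel 'ROWS' [FORCE]. ROWS is JSON, a list of rows, each a list of 3 entries, a list of its own where there are three numbers: the shift along the tool's x, y, z in mm, then the turn, a rotation vector about the tool's x, y, z in units of 6 degrees (1.0 is 6 degrees), then the closure, from -1 (fully open) to 1 (shut), so that 0 is half open. A call has 1 to 20 rows; each row shifts and turns the commanded pose from where the row before left it, along the tool's axes as they then stand; what a row does not reach is not made up. A row lasts 1/8 s, in which the tool goes at most 62.5 mm and 10.7 degrees, less where a joint would pass 70% of its speed; a pose out of reach is approached as far as the arm can. A call is refused whole if a number of a shift passes 62.5 or a number of a turn 1, either way. A call with a gripper value outside its range is refused whole. The fingers move at their own pace and stop on an object; FORCE is the grip in N (left out, the last holds). Time passes only in rows, so rows that do not move let the fingers close. It gives the time, the measured TCP pose, the force, the opening and the grip force at its end, in the units of the state.
- readout.get_state(): the state, without advancing time (a new reading comes with each control period).
- vision.get_image(name): name is "scene" or "top" or "wrist"; returns the picture (420x560x3 uint8, blue, green, red); there is no depth.
- vision.camera_params(name): a dict with "intrinsics" (3x3 intrinsics, pixels), "rvec" (rotation vector, rad) and "tvec" (3), from world to camera coordinates, as OpenCV has them; the wrist camera has in their place "hand_eye" (4x4, takes a point from camera to tool coordinates, whose origin is the TCP and whose axes are the flange's). Camera axes: x right, y down, z forward; pixel columns grow to the right and rows downward; lengths in m; the calibration is good to about 2 mm. A picture is of the moment at which its call begins: read the wrist's pose just before it. camera_params takes no time and is no camera call.
- manip.sign_off(): hands the job in; it is judged then, once.
The state is a dict: "clock": time; "qpos": joint angles; "qd": joint speeds; "effort": joint torques, N m; "position": TCP position; "ee_rot": TCP orientation; "contact_force": force on the tool from outside, world axes, zero at the start; "moment": the same for the moment, N m; "width": finger opening in m; "gripper_force": force on a finger pad.
Only numpy, scipy, OpenCV 4.12 (cv2) and the standard library are available. Lean on these libraries where they do the work, as an engineer would, in place of code of your own. Each camera call takes 0.05 s, during which the arm holds its last target. There are 200 camera calls.

## Working session

There is one attempt and no reset: what is moved stays moved. The work goes in short steps, Python scripts to look and compute and a shell command to move; the robot and the scene stay as the last step left them, time stands still between calls to the robot, and variables do not carry over. Pictures are saved under pics/ and viewed, at most 10 in all, crops included, and the job is handed in when it is done.

```bash
mkdir -p pics; ls; python3 - <<'E'
from rig import readout, vision
import cv2,numpy as np
s=readout.get_state();print(s)
for n in("scene","top"):
    p=vision.camera_params(n);print(n,p)
    im=vision.get_image(n);cv2.imwrite(f"pics/{n}0.png",im)
print(vision.camera_params("wrist"))
E
```

```text
pics
{'clock': 0.0, 'qpos': array([ 1.17201242e+00,  2.76593570e-01,  1.50617047e+00,  1.75316290e-05,
        1.36068571e+00, -1.20996823e-01]), 'qd': array([-0.00100609, -0.00013932, -0.00143066, -0.00144301,  0.00181278,
       -0.00087279]), 'effort': array([ 2.23410420e-04, -4.16808558e+01, -2.45795202e+01, -1.37092547e-04,
        1.14669045e-02,  7.90141115e-06]), 'position': array([0.15746664, 0.55245486, 0.23042565]), 'ee_rot': array([-2.46896206e-04,  1.38449154e-01,  9.90369108e-01, -8.95161014e-04]), 'contact_force': array([ 0.40305629,  0.45402499, -0.06973923]), 'moment': array([ 0.00144112,  0.04436685, -0.05445909]), 'gripper_force': 0.0, 'width': 0.08548080336106793}
scene {'intrinsics': array([[469.35095341,   0.        , 284.81574384],
       [  0.        , 469.35095341, 211.65190414],
       [  0.        ,   0.        ,   1.        ]]), 'rvec': array([ 1.62701053,  2.13128423, -0.69538218]), 'tvec': array([-0.02949384, -0.44861228,  1.58176498])}
top {'intrinsics': array([[423.76650907,   0.        , 278.85881698],
       [  0.        , 423.76650907, 204.01801355],
       [  0.        ,   0.        ,   1.        ]]), 'rvec': array([ 2.20775938, -2.16581773,  0.03649747]), 'tvec': array([0.19108851, 0.65663175, 1.04198141])}
{'intrinsics': array([[329.70251678,   0.        , 277.26580128],
       [  0.        , 329.70251678, 205.84168948],
       [  0.        ,   0.        ,   1.        ]]), 'hand_eye': array([[ 1.16656597e-03, -9.56405431e-01, -2.92039878e-01,
         7.51224949e-02],
       [ 9.99999244e-01,  1.22926151e-03, -3.11851069e-05,
        -1.80922858e-04],
       [ 3.88818988e-04, -2.92039621e-01,  9.56406142e-01,
        -1.41455083e-01],
       [ 0.00000000e+00,  0.00000000e+00,  0.00000000e+00,
         1.00000000e+00]])}
```

View pics/scene0.png

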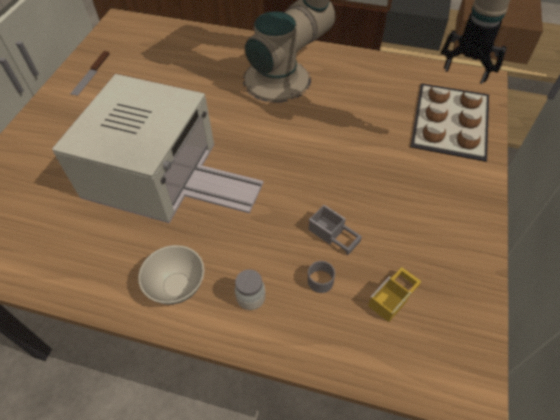

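View pics/top0.png

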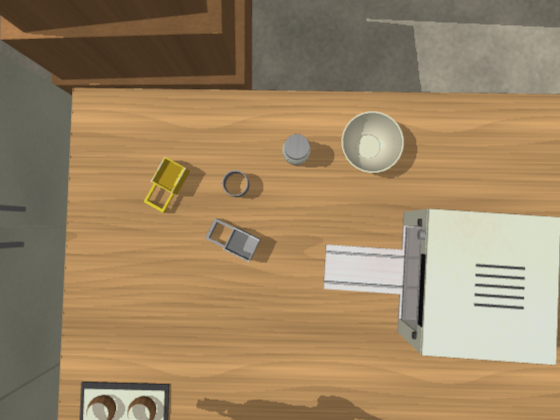

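The scene picture shows the steel tin at (328,222), handle towards (348,241). The top picture shows it at (242,243), handle at (217,232). The shelf runs from its edge at (325,268) to the gate at about (404,270). Possible mix-ups in the top picture are the yellow tin (167,182), which is excluded by its colour, the ring cutter (236,183) and the jar (296,150). I choose the grey box with the loop at (242,243) and check it in a close crop.

```bash
python3 - <<'E'
import cv2
im=cv2.imread("pics/top0.png")
c=im[200:325,195:435]  # 240x125
a=cv2.resize(im[205:275,195:275],None,fx=7,fy=7,interpolation=cv2.INTER_CUBIC)
a=cv2.resize(im[205:305,195:345],None,fx=5.3333,fy=5.3333,interpolation=cv2.INTER_CUBIC)
cv2.imwrite("pics/c1.png",a)
b=cv2.resize(im[200:350,315:465],None,fx=4,fy=4,interpolation=cv2.INTER_CUBIC)
cv2.imwrite("pics/c2.png",b)
E
```

```text
(no output)
```

View pics/c1.png

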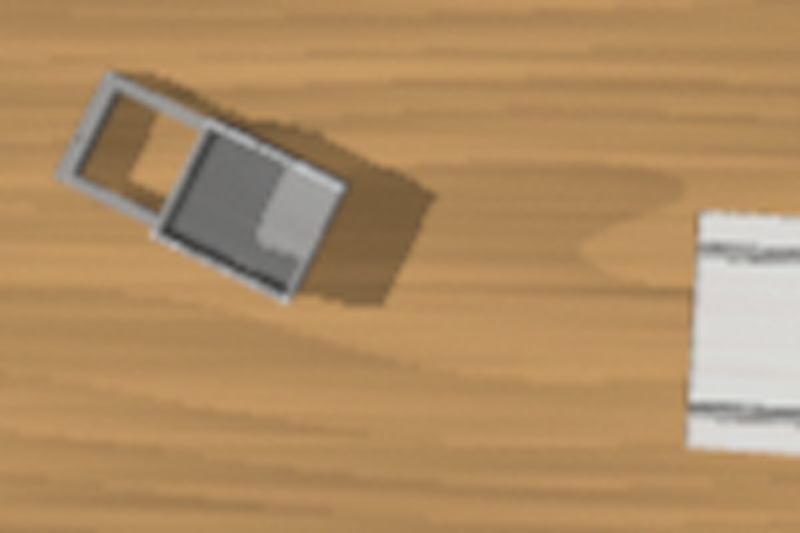

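View pics/c2.png

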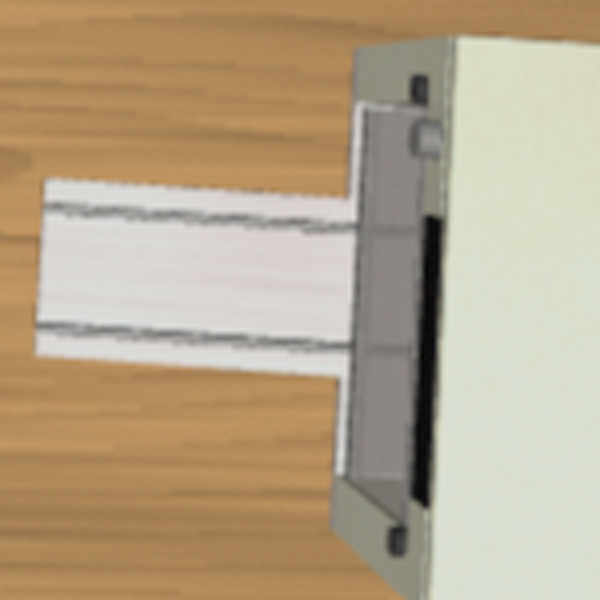

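The crops confirm a grey steel open tin with a loop handle. In c1 its rim corners are at (208,122), (348,184), (290,300) and (155,235), and the handle's rear corners at (110,72) and (60,178). In c2 the shelf's front corners are at (45,180) and (37,355), and it meets the cabinet at (352,197) and (342,375).

```bash
cat > h.py <<'E'
import numpy as np,cv2
from scipy.spatial.transform import Rotation as R
from rig import readout,vision
def toplane(px,z,name="top"):
    p=vision.camera_params(name);px=np.array(px,float);z=np.broadcast_to(z,len(px))
    Rm=R.from_rotvec(p["rvec"]).as_matrix();C=-Rm.T@p["tvec"]
    d=np.c_[px,np.ones(len(px))]@np.linalg.inv(p["intrinsics"]).T@Rm
    return C+d*((z-C[2])/d[:,2])[:,None]
def wristplane(px,z,s):
    p=vision.camera_params("wrist");px=np.array(px,float);z=np.broadcast_to(z,len(px))
    T=np.eye(4);T[:3,:3]=rot(s).as_matrix();T[:3,3]=s["position"];W=T@p["hand_eye"];C=W[:3,3]
    d=np.c_[px,np.ones(len(px))]@np.linalg.inv(p["intrinsics"]).T@W[:3,:3].T
    return C+d*((z-C[2])/d[:,2])[:,None]
def rot(s): return R.from_quat(np.roll(s["ee_rot"],-1))
def crop(px,s,off): return (np.array(px,float)+.5)/s-.5+np.array(off)
def delta(pos,yaw_closing,s):
    "tool-frame shift (mm) to pos; tool-z turn (units of 6deg) bringing tool y to world yaw (mod pi)"
    M=rot(s); sh=M.inv().apply(np.array(pos)-s["position"])*1000
    y=M.apply([0,1,0]); cur=np.arctan2(y[1],y[0]); dy=(yaw_closing-cur+np.pi/2)%np.pi-np.pi/2
    return sh,-np.degrees(dy)/6   # tool points down: world +yaw = -tool z
E
python3 - <<'E'
from h import *
r=toplane(crop([(208,122),(348,184),(290,300),(155,235)],16/3,(195,205)),.05)
h=toplane(crop([(110,72),(60,178)],16/3,(195,205)),.026)
print(r.round(4),h.round(4))
c=r.mean(0);x=r[1]+r[2]-r[0]-r[3];print("tin",c,np.degrees(np.arctan2(x[1],x[0])),np.linalg.norm(x)/2)
d=c-h.mean(0);print("axis via handle",np.degrees(np.arctan2(d[1],d[0])),np.linalg.norm(d[:2]))
f=toplane(crop([(45,180),(37,355),(352,197),(342,375)],4,(315,200)),.01);print(f.round(4))
e=f[:2].mean(0);g=f[2:].mean(0)
for a,b in((f[0],f[2]),(f[1],f[3]),(e,g)):
    d=b-a;print("lane",a.round(4),np.degrees(np.arctan2(d[1],d[0])),np.linalg.norm(d))
print(np.linalg.norm(f[0]-f[1]))
s=readout.get_state();print(rot(s).as_matrix().round(3))
E
```

```text
[[0.5922 0.3117 0.05  ]
 [0.5654 0.2474 0.05  ]
 [0.5125 0.2725 0.05  ]
 [0.5406 0.3346 0.05  ]] [[0.6145 0.3611 0.026 ]
 [0.5647 0.3831 0.026 ]]
tin [0.55269198 0.29156172 0.05      ] -113.4702026659089 0.06887205721677582
axis via handle -114.61764609576448 0.08855985120127803
[[ 0.5536  0.084   0.01  ]
 [ 0.4449  0.0875  0.01  ]
 [ 0.547  -0.1074  0.01  ]
 [ 0.4368 -0.1017  0.01  ]]
lane [0.5536 0.084  0.01  ] -91.99694728958667 0.19148457267699165
lane [0.4449 0.0875 0.01  ] -92.45840411466573 0.18934597530118824
lane [0.4993 0.0857 0.01  ] -92.22638001340741 0.19041373010605522
0.10880314642218886
[[-0.962  0.274 -0.001]
 [ 0.274  0.962 -0.002]
 [ 0.    -0.002 -1.   ]]
```

```bash
python3 - <<'E'
from h import *
s=readout.get_state()
print(delta((.5527,.2916,.13),np.radians(-24),s))
E
```

```text
(array([-451.60745334, -142.36966218,  100.67708084]), np.float64(-13.652341014126128))
```

```bash
python3 -m handwheel '[[[-45,-14,5],[0,0,0],-1],[[-45,-14,5],[0,0,0],-1],[[-45,-14,10],[0,0,0],-1],[[-45,-14,10],[0,0,0],-1],[[-45,-14,10],[0,0,0],-1],[[-45,-14,10],[0,0,0],-1],[[-45,-14,10],[0,0,0],-1],[[-45,-14,10],[0,0,0],-1],[[-45,-14,10],[0,0,0],-1],[[-45,-14,10],[0,0,0],-1]]' 40
python3 -m handwheel '[[[0,0,0],[0,0,1],-1],[[0,0,0],[0,0,1],-1],[[0,0,0],[0,0,1],-1],[[0,0,0],[0,0,1],-1],[[0,0,0],[0,0,1],-1],[[0,0,0],[0,0,1],-1],[[0,0,0],[0,0,1],-1],[[0,0,0],[0,0,1],-1],[[0,0,0],[0,0,1],-1],[[0,0,0],[0,0,1],-1],[[0,0,0],[0,0,1],-1],[[0,0,0],[0,0,1],-1],[[0,0,0],[0,0,1],-1],[[0,0,0],[0,0,1],-1],[[0,0,0],[0,0,1],-1],[[0,0,0],[0,0,1],-1]]'
python3 - <<'E'
from h import *
s=readout.get_state();print(s["clock"],s["qpos"].round(3),s["position"])
print(delta((.5527,.2916,.012),np.radians(-24),s))
cv2.imwrite("pics/w1.png",vision.get_image("wrist"))
E
```

```text
clock: 1.35
position: [0.553, 0.2939, 0.1405]
ee_rot: [-0.0, 0.139, 0.99, -0.0]
contact_force: [0.2, 0.6, 0.3]
width: 0.0855
gripper_force: 0.0
clock: 3.35
position: [0.5517, 0.2948, 0.1408]
ee_rot: [-0.0, 0.83, 0.558, -0.001]
contact_force: [0.0, -0.5, -0.0]
width: 0.0854
gripper_force: 0.0
3.35 [0.38  0.411 1.531 0.    1.201 0.765] [0.55173595 0.29478991 0.14075326]
(array([ -2.50166259,   2.19880058, 128.75330324]), np.float64(0.3138701158988816))
```

View pics/w1.png

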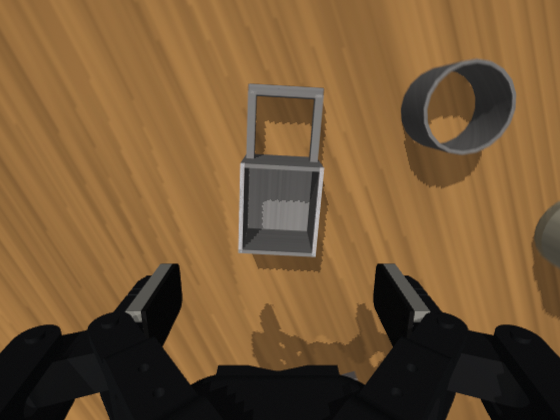

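The wrist picture shows the tin ahead of the fingers, with rim corners at (243,166), (321,168), (316,254) and (240,250) and the handle's end at about y=90. It is well aligned, and the cutter at (460,105) is clear.

```bash
python3 - <<'E'
from h import *
s=readout.get_state()
r=wristplane([(243,166),(321,168),(316,254),(240,250)],.05,s);c=r.mean(0)
x=r[2]+r[3]-r[0]-r[1];a=np.arctan2(x[1],x[0]);print(r.round(4),c,np.degrees(a),np.linalg.norm(x)/2)
c=(c+[.5527,.2916,.05])/2
print(c,delta((c[0],c[1],.012),np.radians(-24),s))
E
```

```text
[[0.541  0.3345 0.05  ]
 [0.5918 0.3123 0.05  ]
 [0.5654 0.2507 0.05  ]
 [0.5125 0.2759 0.05  ]] [0.55268352 0.29333802 0.05      ] -114.57161357751751 0.06611765589842686
[0.55269176 0.29246901 0.05      ] (array([ -1.6889716 ,   1.86394376, 128.76191912]), np.float64(0.2936273977458666))
```

```bash
python3 -m handwheel '[[[-2,2,30],[0,0,0.35],-1],[[0,0,30],[0,0,0],-1],[[0,0,30],[0,0,0],-1],[[0,0,20],[0,0,0],-1],[[0,0,18.5],[0,0,0],-1],[[0,0,0],[0,0,0],-1],[[0,0,0],[0,0,0],1],[[0,0,0],[0,0,0],1],[[0,0,0],[0,0,0],1],[[0,0,0],[0,0,0],1],[[0,0,0],[0,0,0],1],[[0,0,0],[0,0,0],1]]' 40
python3 -m handwheel '[[[0,0,-20],[0,0,0],1],[[0,0,-20],[0,0,0],1],[[0,0,-20],[0,0,0],1],[[0,0,-20],[0,0,0],1],[[0,0,0],[0,0,0],1]]'
python3 - <<'E'
from h import *
s=readout.get_state();print(s["position"],s["qpos"].round(3))
e=np.array([.4993,.0857]);a=np.radians(-92.2);u=np.array([np.cos(a),np.sin(a)])
p=e+u*.110
print(p,delta((*p,.10),np.radians(-2.2),s))
E
```

```text
clock: 4.9
position: [0.5538, 0.2927, 0.0139]
ee_rot: [0.0, 0.839, 0.545, 0.001]
contact_force: [0.4, 0.6, 6.3]
width: 0.0594
gripper_force: 45.5
clock: 5.52
position: [0.554, 0.2926, 0.0938]
ee_rot: [0.0, 0.839, 0.545, 0.001]
contact_force: [0.7, 0.5, -2.7]
width: 0.0593
gripper_force: 44.7
[0.55396427 0.29259444 0.09377551] [ 0.375  0.45   1.593 -0.     1.096  0.794]
[ 0.49507734 -0.02421892] (array([-313.34865664,   75.13554741,   -6.66231766]), np.float64(-3.6351536554655652))
```

```bash
python3 -m handwheel '[[[-31,7.5,0],[0,0,0],1],[[-31,7.5,0],[0,0,0],1],[[-31,7.5,0],[0,0,0],1],[[-31,7.5,0],[0,0,0],1],[[-31,7.5,0],[0,0,0],1],[[-31,7.5,0],[0,0,0],1],[[-31,7.5,0],[0,0,0],1],[[-31,7.5,0],[0,0,0],1],[[-31,7.5,0],[0,0,0],1],[[-31,7.5,0],[0,0,0],1],[[0,0,0],[0,0,-0.9],1],[[0,0,0],[0,0,-0.9],1],[[0,0,0],[0,0,-0.9],1],[[0,0,0],[0,0,-0.9],1],[[0,0,0],[0,0,0],1]]'
python3 - <<'E'
from h import *
s=readout.get_state();print(s["position"],s["qpos"].round(3))
e=np.array([.4993,.0857]);a=np.radians(-92.2);u=np.array([np.cos(a),np.sin(a)])
p=e+u*.110
print(delta((*p,.038),np.radians(-2.2),s))
w=vision.get_image("wrist");cv2.imwrite("pics/w2.png",w)
E
```

```text
clock: 7.4
position: [0.4946, -0.0212, 0.0917]
ee_rot: [-0.001, 0.722, 0.692, -0.001]
contact_force: [-0.2, -0.8, -1.8]
width: 0.0592
gripper_force: 44.6
[ 0.49462312 -0.02123981  0.0916906 ] [-0.184  0.282  1.881 -0.     0.98  -0.14 ]
(array([-2.97214806,  0.69484668, 53.68841393]), np.float64(-0.047013895762113046))
```

View pics/w2.png

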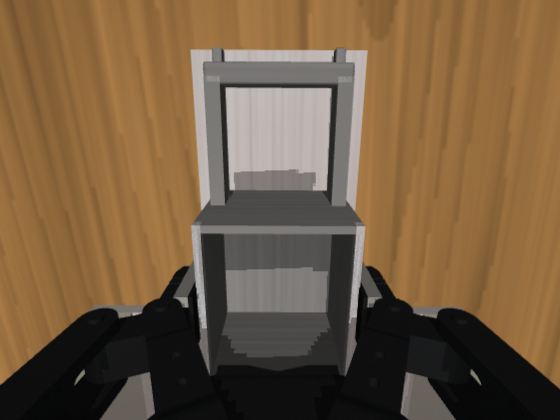

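The wrist picture shows the held tin over the shelf, with its handle's rear corners at (204,65) and (354,65). The shelf's front corners are at (191,50) and (367,50), with the rail ends near (217,50) and (340,50), so the tin looks centred and parallel.

```bash
python3 - <<'E'
from h import *
s=readout.get_state();z=s["position"][2]
M=rot(s)
sh=wristplane([(191,50),(367,50)],.01,s); h=wristplane([(204,65),(354,65)],z-.0139+.026,s)
rm=wristplane([(193,225),(363,225)],z-.0139+.05,s)
ra=wristplane([(217,50),(340,50)],.02,s)
for n,v in(("shelf",sh),("handle",h),("rim",rm),("rail",ra)):
    print(n,v.round(4).tolist(),(M.inv().apply(v.mean(0)-s["position"])*1000).round(1),np.linalg.norm(v[0]-v[1]))
E
```

```text
shelf [[0.4452, 0.088, 0.01], [0.554, 0.0833, 0.01]] [107.    0.3  81.9] 0.1089211889786118
handle [[0.4714, 0.0682, 0.104], [0.5258, 0.0659, 0.104]] [ 88.4  -0.  -12.1] 0.054435861642910324
rim [[0.4672, 0.0154, 0.128], [0.525, 0.013, 0.128]] [ 35.5  -0.3 -36.1] 0.05784630348697987
rail [[0.4629, 0.0858, 0.02], [0.5356, 0.0827, 0.02]] [105.6   0.   71.9] 0.07271318366757473
```

```bash
python3 -m handwheel '[[[0,0.4,20],[0,0,0],1],[[0,0,20],[0,0,0],1],[[0,0,15],[0,0,0],1],[[0,0,8],[0,0,0],1],[[0,0,4],[0,0,0],1],[[0,0,0],[0,0,0],1]]'
python3 - <<'E'
from h import *
im=vision.get_image("wrist");cv2.imwrite("pics/w3.png",im[:300])
E
```

```text
clock: 8.2
position: [0.496, -0.0214, 0.0258]
ee_rot: [0.0, 0.722, 0.692, 0.0]
contact_force: [1.0, -0.7, -2.3]
width: 0.0594
gripper_force: 44.6
```

View pics/w3.png

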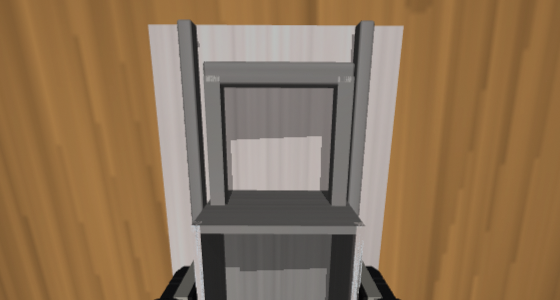

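The tin sits centred between the rails: handle at x 204–354, rails at 190 and 363. It is about 2 mm above the floor, so I lower it, release and lift away.

```bash
python3 -m handwheel '[[[0,0,2],[0,0,0],1],[[0,0,0],[0,0,0],1],[[0,0,0],[0,0,0],-1],[[0,0,0],[0,0,0],-1],[[0,0,0],[0,0,0],-1],[[0,0,0],[0,0,0],-1],[[0,0,-20],[0,0,0],-1],[[0,0,-30],[0,0,0],-1],[[0,0,-40],[0,0,0],-1],[[30,0,-50],[0,0,0],-1],[[50,0,-50],[0,0,0],1],[[50,0,0],[0,0,0],1],[[50,0,0],[0,0,0],1],[[50,0,0],[0,0,0],1],[[50,0,0],[0,0,0],1],[[50,0,0],[0,0,0],1]]'
python3 - <<'E'
from h import *
s=readout.get_state();print(s["position"],s["qpos"].round(3),rot(s).as_matrix().round(2))
cv2.imwrite("pics/t2.png",vision.get_image("top"))
E
```

```text
clock: 10.25
position: [0.5094, 0.3042, 0.208]
ee_rot: [0.0, 0.722, 0.692, 0.0]
contact_force: [0.3, -0.7, -0.4]
width: 0.0
gripper_force: 0.0
[0.5093627  0.30415966 0.20795213] [ 0.421  0.317  1.504 -0.     1.321  0.463] [[ 0.04  1.    0.  ]
 [ 1.   -0.04 -0.  ]
 [-0.    0.   -1.  ]]
```

```bash
python3 -m handwheel '[[[0,0,0],[0,-0.93,0],1],[[0,0,0],[0,-0.93,0],1],[[0,0,0],[0,-0.93,0],1],[[0,0,0],[0,-0.93,0],1],[[0,0,0],[0,-0.93,0],1],[[0,0,0],[0,-0.93,0],1],[[0,0,0],[0,-0.93,0],1],[[0,0,0],[0,-0.93,0],1],[[0,0,0],[0,-0.93,0],1],[[0,0,0],[0,0,0],1]]'
python3 - <<'E'
from h import *
s=readout.get_state();print(s["position"],s["qpos"].round(3),rot(s).as_matrix().round(2))
E
```

```text
clock: 11.55
position: [0.5091, 0.3033, 0.2054]
ee_rot: [0.293, 0.652, 0.627, -0.308]
contact_force: [0.5, -0.1, 0.2]
width: -0.0001
gripper_force: 0.0
[0.50912115 0.30325186 0.20544506] [ 0.753  0.683  1.201 -0.606  1.904  0.785] [[ 0.02  1.   -0.03]
 [ 0.64 -0.04 -0.77]
 [-0.77 -0.   -0.64]]
```

View pics/t2.png

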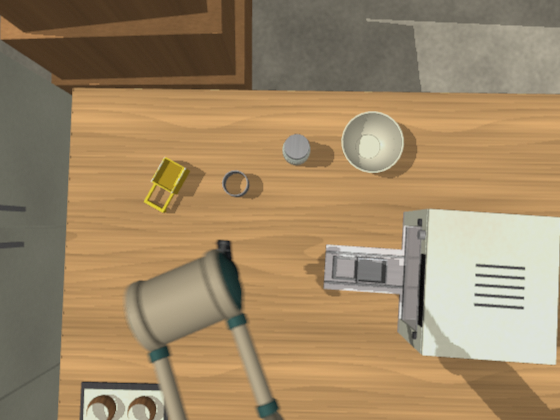

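The top picture shows the tin between the rails on the shelf, handle at (340,267) and box at (371,271), clear of the flap. The bowl, cutter and jar have not moved.

```bash
cat > d.py <<'E'
from h import *
import sys
e=np.array([.4995,.0857]);a=np.radians(-92.3);u=np.array([np.cos(a),np.sin(a)]);n=np.array([-u[1],u[0]])
def rep(l=None,z=None):
    s=readout.get_state();M=rot(s);d=s["position"][:2]-e
    zt=M.apply([0,0,1]);yt=M.apply([0,1,0])
    print("t",s["clock"],"lane",(d@u*1000).round(1),"lat",(d@n*1000).round(1),"z",s["position"][2].round(4),"q",s["qpos"].round(2),
     "az",np.degrees(np.arctan2(zt[1],zt[0])).round(1),"tilt",np.degrees(np.arccos(-zt[2])).round(1),"yz",yt[2].round(3))
    if l is not None:
        p=np.array([*(e+u*l/1000),z]);print("shift",(M.inv().apply(p-s["position"])*1000).round(1))
rep(*map(float,sys.argv[1:]))
E
python3 d.py -40 .03; python3 d.py -40 .022;
```

```text
t 11.55 lane -217.8 lat 0.9 z 0.2054 q [ 0.75  0.68  1.2  -0.61  1.9   0.79] az -92.5 tilt 50.3 yz -0.004
shift [ 2.150e+01 -1.000e-01  2.488e+02]
t 11.55 lane -217.8 lat 0.9 z 0.2054 q [ 0.75  0.68  1.2  -0.61  1.9   0.79] az -92.5 tilt 50.3 yz -0.004
shift [ 2.760e+01 -1.000e-01  2.539e+02]
```

```bash
python3 -m handwheel '[[[4,0,32],[0,0,0],1],[[4,0,32],[0,0,0],1],[[4,0,32],[0,0,0],1],[[4,0,32],[0,0,0],1],[[4,0,32],[0,0,0],1],[[4,0,32],[0,0,0],1],[[2,0,32],[0,0,0],1],[[1,0,29],[0,0,0],1],[[0,0,0],[0,0,0],1]]'
python3 d.py 0 .022
```

```text
clock: 12.68
position: [0.5012, 0.1238, 0.0254]
ee_rot: [0.293, 0.654, 0.626, -0.307]
contact_force: [0.8, -0.2, 1.3]
width: 0.0001
gripper_force: 0.0
t 12.675 lane -38.1 lat 0.2 z 0.0254 q [ 0.56  0.72  1.69 -0.7   1.39  0.97] az -92.7 tilt 50.2 yz -0.002
shift [-21.8   0.   31.5]
```

```bash
python3 -m handwheel '[[[-5.2,0,11.4],[0,0,0],1],[[-7.7,0,9.2],[0,0,0],1],[[-7.7,0,9.2],[0,0,0],1],[[-5,0,6],[0,0,0],1],[[-5,0,6],[0,0,0],1],[[-5,0,6],[0,0,0],1],[[-5,0,6],[0,0,0],1],[[-5,0,6],[0,0,0],1],[[-5,0,6],[0,0,0],1]]'
python3 d.py 100 .022
```

```text
clock: 13.8
position: [0.4987, 0.0423, 0.0222]
ee_rot: [0.294, 0.654, 0.627, -0.306]
contact_force: [-0.3, 2.6, 1.4]
width: -0.0001
gripper_force: 1.3
t 13.8 lane 43.4 lat 0.9 z 0.0222 q [ 0.45  0.68  1.82 -0.79  1.27  0.98] az -92.4 tilt 50.2 yz 0.0
shift [-36.1  -0.8  43.6]
```

```bash
python3 -m handwheel '[[[-6.4,-0.2,7.7],[0,0,0],1],[[-6.4,-0.2,7.7],[0,0,0],1],[[-6.4,-0.2,7.7],[0,0,0],1],[[-6.4,-0.2,7.7],[0,0,0],1],[[-6.4,0,7.7],[0,0,0],1],[[-6.4,0,7.7],[0,0,0],1],[[-6.4,0,7.7],[0,0,0],1],[[-6.4,0,7.7],[0,0,0],1],[[-6.4,0,7.7],[0,0,0],1],[[-6.4,0,7.7],[0,0,0],1]]'
python3 d.py 245 .022
python3 - <<'E'
from h import *
a=vision.get_image("scene")[100:280,60:360];b=vision.get_image("top")[180:330,300:480]
a=cv2.resize(a,(800,480))
cv2.imwrite("pics/m.png",a)
E
```

```text
clock: 15.05
position: [0.4936, -0.0579, 0.0221]
ee_rot: [0.294, 0.654, 0.627, -0.306]
contact_force: [0.3, 4.0, 0.4]
width: -0.0002
gripper_force: 2.0
t 15.05 lane 143.7 lat -0.1 z 0.0221 q [ 0.29  0.64  1.94 -0.92  1.15  0.98] az -92.4 tilt 50.2 yz 0.0
shift [-64.8   0.3  77.9]
```

View pics/m.png

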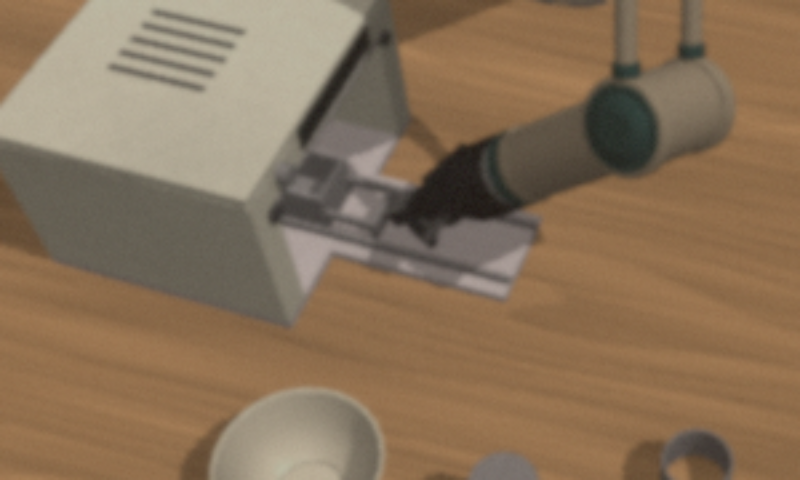

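The tin is entering under the flap at (310,185). The handle at (370,205) is behind it, the fingers push at (395,218), and the hand clears the shelf and cabinet. I continue the push.

```bash
python3 -m handwheel '[[[-6.4,0,7.7],[0,0,0],1],[[-6.4,0,7.7],[0,0,0],1],[[-6.4,0,7.7],[0,0,0],1],[[-6.4,0,7.7],[0,0,0],1],[[-6.4,0,7.7],[0,0,0],1],[[-6.4,0,7.7],[0,0,0],1]]'
python3 d.py 252 .022
```

```text
clock: 15.9
position: [0.491, -0.118, 0.022]
ee_rot: [0.294, 0.654, 0.627, -0.306]
contact_force: [0.0, 5.2, 1.6]
width: 0.0004
gripper_force: 2.2
t 15.9 lane 203.9 lat -0.4 z 0.022 q [ 0.18  0.62  2.   -1.01  1.08  0.98] az -92.4 tilt 50.2 yz -0.0
shift [-30.8   0.5  36.9]
```

```bash
python3 -m handwheel '[[[-5.1,0.1,6.2],[0,0,0],1],[[-5.1,0.1,6.2],[0,0,0],1],[[-5.1,0.1,6.2],[0,0,0],1],[[-5.1,0.1,6.2],[0,0,0],1],[[-5.1,0.1,6.2],[0,0,0],1],[[-5.1,0,6.2],[0,0,0],1],[[0,0,0],[0,0,0],1]]'
python3 d.py 100 .022
```

```text
clock: 16.77
position: [0.4893, -0.1662, 0.0216]
ee_rot: [0.293, 0.654, 0.626, -0.307]
contact_force: [-0.2, 0.2, -0.8]
width: -0.0002
gripper_force: 0.6
t 16.775 lane 252.1 lat -0.1 z 0.0216 q [ 0.09  0.61  2.03 -1.09  1.03  0.98] az -92.5 tilt 50.2 yz -0.0
shift [  97.1   -0.3 -117.1]
```

```bash
python3 -m handwheel '[[[6.4,0,-7.7],[0,0,0],1],[[9.6,0,-11.5],[0,0,0],1],[[9.6,0,-11.5],[0,0,0],1],[[9.6,0,-11.5],[0,0,0],1],[[9.6,0,-11.5],[0,0,0],1],[[9.6,0,-11.5],[0,0,0],1],[[9.6,0,-11.5],[0,0,0],1],[[9.6,0,-11.5],[0,0,0],1],[[9.6,0,-11.5],[0,0,0],1],[[9.6,0,-11.5],[0,0,0],1],[[9.6,0,-11.5],[0,0,0],1],[[6,0,-30],[0,0,0],1],[[6,0,-40],[0,0,0],1],[[6,0,-40],[0,0,0],1],[[6,0,-40],[0,0,0],1],[[0,0,0],[0,0,0],1]]'
python3 - <<'E'
from h import *
a=vision.get_image("scene")[60:320,50:360];b=vision.get_image("top")[190:370,310:480]
cv2.imwrite("pics/f.png",np.hstack([cv2.resize(a,(480,402),interpolation=2),cv2.resize(b,(320,402),interpolation=2)]))
E
```

```text
clock: 18.77
position: [0.5031, 0.1278, 0.1001]
ee_rot: [0.294, 0.654, 0.627, -0.304]
contact_force: [0.5, -0.2, -0.5]
width: 0.0002
gripper_force: 0.0
```

View pics/f.png

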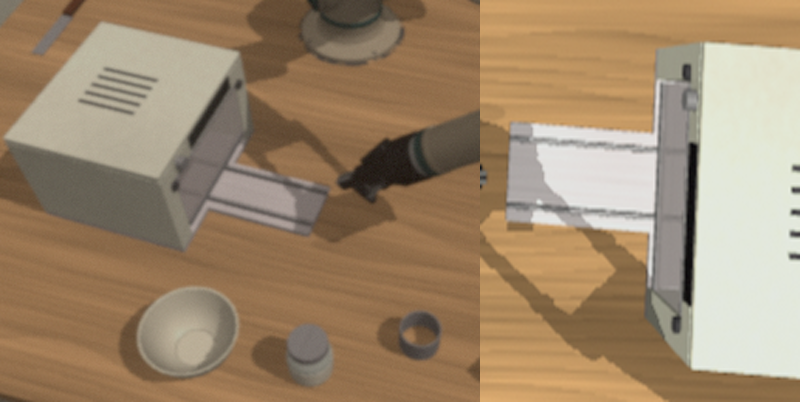

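The tin is gone from the shelf. The flap hangs in the opening as in the first picture (top view, lower edge along x≈655), and the bowl, jar and cutter have not moved. The arm is clear, so I hand in.

```bash
python3 -c "
from rig import manip;print(manip.sign_off())"
```

```text
the job is handed in; nothing more can be done
None
```

The tin was set between the rails and pushed in handle and all, to about 60 mm past the gate plane; the flap looks shut behind it in the last pictures, the bowl, cutter and jar were not moved, and the job was handed in at about 19 s.

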